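# Snap a food box lid shut

### The job

Close the lid of the food box for good: press down the four raised sections of its rim until each has clicked shut, level with the lid's corners. The box goes into the microwave next, so leave the small round steam vent in the middle of the lid standing up. Keep the box standing where it is without lifting it, and do not disturb the cup, the glass and the timer beside it.

Things in the scene. Friction and masses are not known exactly. Their poses are not given: they have to be found in the camera images.
- food_box: white food box, grey clip-down lid, loose on a flat wooden board (top 24 mm above worktop), 0.7-1.1 kg; lid 112 mm (box x) by 150 mm (box y), 45 mm high when shut. Origin: centre of underside; z up, +x towards the back rim section, +y the left one. Lid: fixed panel (70 x 108 mm, top at 41 mm), four fixed corners (20 x 20 mm, top at 45 mm), four rim sections between the corners, all raised at the start
- front_top (a point): centre of the top face of the front long rim section, moving with it; the section is a flat grey bar 104 mm long and 20 mm wide, along box y, its centre 46 mm from the box's centre on the -x side; when raised its top is 53 mm above the box's underside, 8 mm above the fixed lid corners, and when shut 45 mm, level with the corners. It moves straight down only. z is up
- front (a joint): how far the front long rim section has been pressed down, m: 0 raised, 0.008 shut. Two-way snap: it resists with about 6.5 N at first, less as it goes down; beyond about 5.5 mm it snaps shut by itself and stays, short of about 4.5 mm it springs back up
- back_top (a point): centre of the top face of the back long rim section, moving with it; the section is a flat grey bar 104 mm long and 20 mm wide, along box y, its centre 46 mm from the box's centre on the +x side; when raised its top is 53 mm above the box's underside, 8 mm above the fixed lid corners, and when shut 45 mm, level with the corners. It moves straight down only. z is up
- back (a joint): how far the back long rim section has been pressed down, m: 0 raised, 0.008 shut. Two-way snap: it resists with about 6.5 N at first, less as it goes down; beyond about 5.5 mm it snaps shut by itself and stays, short of about 4.5 mm it springs back up
- left_top (a point): centre of the top face of the left short rim section, moving with it; the section is a flat grey bar 66 mm long and 20 mm wide, along box x, its centre 65 mm from the box's centre on the +y side; when raised its top is 53 mm above the box's underside, 8 mm above the fixed lid corners, and when shut 45 mm, level with the corners. It moves straight down only. z is up
- left (a joint): how far the left short rim section has been pressed down, m: 0 raised, 0.008 shut. Two-way snap: it resists with about 6.5 N at first, less as it goes down; beyond about 5.5 mm it snaps shut by itself and stays, short of about 4.5 mm it springs back up
- right_top (a point): centre of the top face of the right short rim section, moving with it; the section is a flat grey bar 66 mm long and 20 mm wide, along box x, its centre 65 mm from the box's centre on the -y side; when raised its top is 53 mm above the box's underside, 8 mm above the fixed lid corners, and when shut 45 mm, level with the corners. It moves straight down only. z is up
- right (a joint): how far the right short rim section has been pressed down, m: 0 raised, 0.008 shut. Two-way snap: it resists with about 6.5 N at first, less as it goes down; beyond about 5.5 mm it snaps shut by itself and stays, short of about 4.5 mm it springs back up
- vent_top (a point): centre of the top of the steam vent: a small round black button, 22 mm across, in the middle of the lid, its top 47.5 mm above the box's underside when up
- vent (a joint): how far the vent has been pushed in, m: 0 up (open), 0.005 fully in; a push of 2 N moves it and it stays where it is left
- mug: small white cup with a handle, 60 x 83 x 49 mm, loose; origin under its middle
- glass: small clear drinking glass, 48 mm across, 61 mm high, loose; origin under its middle
- timer: round kitchen timer, 69 mm across, 44 mm high, white base and wooden top, loose; origin under its middle

How it is judged:
At the end, for the whole second after the job is handed in: All four rim sections are down by more than 6.5 of their 8 mm; the vent is pushed in less than 2 mm; the box stands level (within 0.05 rad), at rest and within 40 mm of where it stood; cup, glass and timer stand upright within 30 mm of where they stood (value of joint each of front, back, left, right above 0.0065 m and value of joint vent below 0.002 m and angle between food_box's own z axis and vertical below 0.05 rad and distance of food_box from where it was at the start of the episode below 0.04 m and linear speed of food_box below 0.01 m/s and distance of each of mug, glass, timer from where it was at the start of the episode below 0.03 m and angle between each of mug, glass, timer's own z axis and vertical below 0.1 rad); the robot touches nothing.
It fails at once if the steam vent is pushed in by more than 2.5 mm (value of joint vent above 0.0025 m).
It fails at once if the box is lifted or tipped up (its underside's centre more than 12 mm above the board, or leaning more than 0.2 rad) (height (world z) of food_box above 0.036 m or angle between food_box's own z axis and vertical above 0.2 rad).
It fails at once if the box is shoved more than 50 mm from where it stood (distance of food_box from where it was at the start of the episode above 0.05 m).
It fails at once if the cup, glass or timer is moved more than 40 mm, lifted or knocked over (distance of any of mug, glass, timer from where it was at the start of the episode above 0.04 m or height (world z) of any of mug, glass, timer above 0.039 m or angle between any of mug, glass, timer's own z axis and vertical above 0.4 rad).
It also fails if it takes over 48 s, if anything falls off the work surface, if the arm or the gripper's body presses on something with over 40 N, if the wrist force passes 120 N, or if a joint passes its speed limit or range.

### The arm

A 6-joint arm with a two-finger parallel gripper is mounted at the origin on a cart in front of the work surface, level with it; the furniture and walls round the work are solid. World frame = base frame: x ahead of the robot, y to its left, z up, the work surface at z = 0. Lengths are in m, angles in rad, forces in N, time in s.
With the tool pointing down it reaches from about 0.325 to 0.85 m from the base axis. Payload 15.5 kg.
Tool frame: the origin (TCP) lies between the finger pads; the fingertips stand 22 mm ahead of it and the grasp point (between the pads) lies 3 mm ahead of it; x points along the fingers, y is the direction in which the jaws open and shut, and the axes are right-handed (so a half turn about x gives the same grasp; the last joint's range is limited). The gripper opens to 91 mm and grips with 3 to 60 N. Pads are 32 mm wide; open, the fingers measure 118 mm over their backs; the gripper's body (76 mm by 178 mm) begins 60 mm behind the grasp point.
Start: joints at [1.091, 0.494, 1.345, -0, 1.302, -0.096], TCP at [0.234, 0.58, 0.236] pointing down, gripper open.
Joint ranges: [-2.91, 2.91], [-0.82, 2.16], [0.22, 2.67], [-1.22, 4.37], [0.12, 2.79], [-3.08, 3.08]. Speed limits (rad/s): [1.89, 1.89, 2.57, 3.01, 3.01, 3.01].

### API

Orientations are given as a unit quaternion [w, x, y, z].
In Python, from cell import robot gives the robot as it stands. The module is installed in compiled form; this text tells all that it offers.
- The arm moves only by the tool apply_moves, never from a script. Its argument "targets" is text: rows parted by semicolons, each of 6 numbers parted by spaces: the shift along the tool's x, y, z in m, then the turn, a rotation vector about the tool's x, y, z in rad. In form: dx dy dz wx wy wz; .... A call has exactly 10 rows; each row is the pose to reach, as a shift and turn from the pose commanded when the call began, along the tool's axes at that moment; what a row does not reach only later rows make up. A row lasts 1/8 s, in which the tool goes at most 62.5 mm and 10.7 degrees, less where a joint would pass 70% of its speed; a pose out of reach is approached as far as the arm can. A call with a gripper value outside its range is refused whole. "hand" is the closure, from -1 (fully open) to 1 (shut), set as the call begins (left out, the last holds). The fingers move at their own pace and stop on an object; "force" is the grip in N (left out, the last holds). Time passes only in rows, so rows that repeat a pose let the fingers close, or fill a call up. It gives the time, the measured TCP pose, the force and the opening at its end, in the units of the state.
- robot.get_state(): the state, without advancing time (a new reading comes with each control period).
- robot.camera(name): name is "scene" or "side" or "wrist"; returns the picture (400x640x3 uint8, red, green, blue); there is no depth.
- robot.camera_info(name): a dict with "camera_matrix" (3x3 intrinsics, pixels), "k1" (the pictures are not rectified: a ray, as slopes to the right and down, at radius r is drawn at 1 + k1 r^2 times it, then the intrinsics apply), "R" (3x3) and "t" (3): a world point X has camera coordinates R X + t; the wrist camera has in their place "tool_from_camera" (4x4, takes a point from camera to tool coordinates, whose origin is the TCP and whose axes are the tool frame's). Camera axes: x right, y down, z forward; pixel columns grow to the right and rows downward; lengths in m; the calibration is good to about 2 mm. A picture is of the moment at which its call begins: read the wrist's pose just before it. camera_info takes no time and is no camera call.
- robot.finish_job(): hands the job in, once; it reports no verdict.
The state is a dict: "clock": time; "q": joint angles; "qd": joint speeds; "joint_torque": joint torques, N m; "ee_pos": TCP position; "tool_rot": TCP orientation; "wrist_force": force on the tool from outside, world axes, zero at the start; "ft_torque": the same for the moment, N m; "width": finger opening in m.
Only numpy, scipy, OpenCV 4.12 (cv2) and the standard library are available. Lean on these libraries where they do the work, as an engineer would, in place of code of your own. Each camera call takes 0.05 s, during which the arm holds its last target. There are 200 camera calls.

## Working session

There is one attempt and no reset: what is moved stays moved. The work goes in short steps, Python scripts to look and compute and a tool call to move; the robot and the scene stay as the last step left them, time stands still between calls to the robot, and variables do not carry over. Pictures are saved under pics/ and viewed, on a budget of 10 in all, crops included, one or two more only if the job needs it, and the job is handed in when it is done.

Besides the shell and the picture viewer there is one more tool, called after "Request:" as name(argument=value, ...) on one line, values as JSON. apply_moves: Moves the arm, as the interface text tells. Its arguments: {"type":"object","properties":{"targets":{"type":"string"},"hand":{"type":"number"},"force":{"type":"number"}},"required":["targets"]}

```bash
mkdir -p pics
python3 - <<'E'
from cell import robot
import cv2
print(robot.get_state())
for n in ("scene","side"):
    cv2.imwrite(f"pics/{n}0.png",robot.camera(n)[:,:,::-1])
    print(n,robot.camera_info(n))
print(robot.camera_info("wrist"))
E
```

```text
{'clock': 0.0, 'q': array([ 1.09146929e+00,  4.94146606e-01,  1.34611052e+00,  2.15152090e-05,
        1.30250595e+00, -9.55087169e-02]), 'qd': array([ 8.37886965e-04, -1.38740147e-04, -2.43077316e-05, -2.39210156e-04,
       -1.08319745e-03, -8.42684738e-05]), 'joint_torque': array([-1.58461331e-03, -8.78799677e+01, -3.81842458e+01,  7.10638845e-02,
        5.28314710e-02, -8.76763920e-05]), 'ee_pos': array([0.23387634, 0.57922149, 0.23536798]), 'tool_rot': array([ 0.69400079,  0.13447606,  0.69424947, -0.13526556]), 'wrist_force': array([ 0.92622589, -0.33614727,  0.49533605]), 'ft_torque': array([ 0.04023795, -0.00859104, -0.02629583]), 'width': 0.091100942913759}
scene {'camera_matrix': array([[495.74226838,   0.        , 315.04131066],
       [  0.        , 495.74226838, 197.16078955],
       [  0.        ,   0.        ,   1.        ]]), 'k1': -0.02976920043980813, 'R': array([[ 0.8710111 , -0.49089553, -0.01900629],
       [-0.3018687 , -0.50429039, -0.80905283],
       [ 0.38757573,  0.71043141, -0.58742853]]), 't': array([-0.40972631,  0.27080101,  0.69328653])}
side {'camera
[... 259 characters left out ...]
613964, -0.52321034, -0.75970199],
       [ 0.44268779,  0.61743082, -0.65023588]]), 't': array([-0.39283845,  0.31567157,  0.74442951])}
{'camera_matrix': array([[353.91041549,   0.        , 324.26776571],
       [  0.        , 353.91041549, 203.62018775],
       [  0.        ,   0.        ,   1.        ]]), 'k1': -0.01730997252008462, 'tool_from_camera': array([[ 1.43089722e-03, -2.52894338e-01,  9.67492846e-01,
        -1.49827388e-01],
       [ 9.99998970e-01,  2.55348510e-04, -1.41222703e-03,
        -8.27108550e-04],
       [ 1.10096365e-04,  9.67493870e-01,  2.52894443e-01,
        -7.12414397e-02],
       [ 0.00000000e+00,  0.00000000e+00,  0.00000000e+00,
         1.00000000e+00]])}
```

View pics/scene0.png

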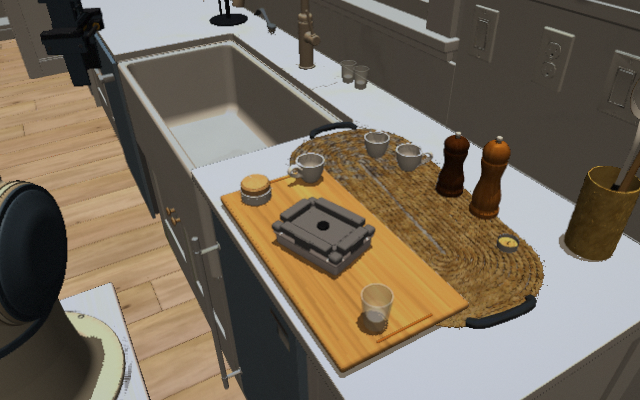

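View pics/side0.png

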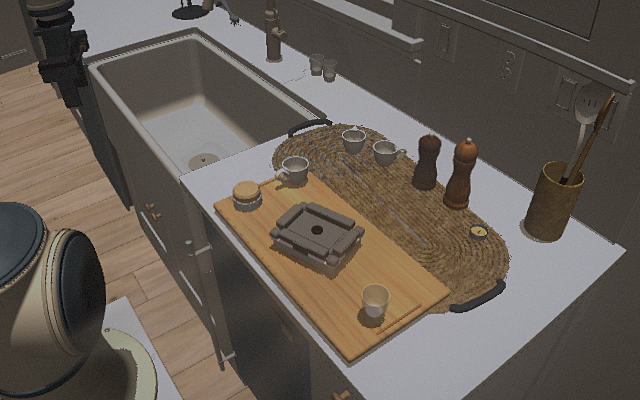

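The scene shows the box with its vent at about (323,226). In the side view it is at about (317,230). The timer is at (255,190), the cup at (310,168) and the glass at (376,305). I'll enlarge the box to get its corners.

```bash
cat > h.py <<'E'
import numpy as np, cv2
from scipy.spatial.transform import Rotation as Ro
from cell import robot
def ray(name,uv,st=None):
    c=robot.camera_info(name); K=c["camera_matrix"]
    d=np.array([c["k1"],0,0,0,0.])
    p=cv2.undistortPoints(np.array([[uv]],float),K,d)[0,0]
    v=np.array([p[0],p[1],1])
    if name!="wrist": return -c["R"].T@c["t"], c["R"].T@v
    T=c["tool_from_camera"]; q=st["tool_rot"]; R=Ro.from_quat([q[1],q[2],q[3],q[0]]).as_matrix()
    return R@T[:3,3]+st["ee_pos"], R@T[:3,:3]@v
def atz(name,uv,z,st=None):
    o,d=ray(name,uv,st); return o+d*(z-o[2])/d[2]
def tool(st):
    q=st["tool_rot"]; return Ro.from_quat([q[1],q[2],q[3],q[0]]).as_matrix()
E
python3 - <<'E'
from h import *
im=cv2.imread("pics/scene0.png")[185:285,260:390]
cv2.imwrite("pics/c0.png",cv2.resize(im,None,fx=6,fy=6,interpolation=cv2.INTER_CUBIC))
print(atz("scene",(323,226),.0715),atz("side",(317,230),.0715))
for n,u in dict(timer=(255,202),mug=(310,182),glass=(376,325)).items(): print(n,atz("scene",u,.024))
print(tool(robot.get_state()))
E
```

```text
[0.50084276 0.02305533 0.0715    ] [0.50241855 0.02764119 0.0715    ]
timer [0.44973338 0.20986361 0.024     ]
mug [0.57998957 0.21541083 0.024     ]
glass [ 0.48018752 -0.17044192  0.024     ]
[[-4.82149487e-04  3.74428636e-01  9.27255609e-01]
 [-9.22827459e-04  9.27255155e-01 -3.74428933e-01]
 [-9.99999458e-01 -1.03622765e-03 -1.01542571e-04]]
```

View pics/c0.png

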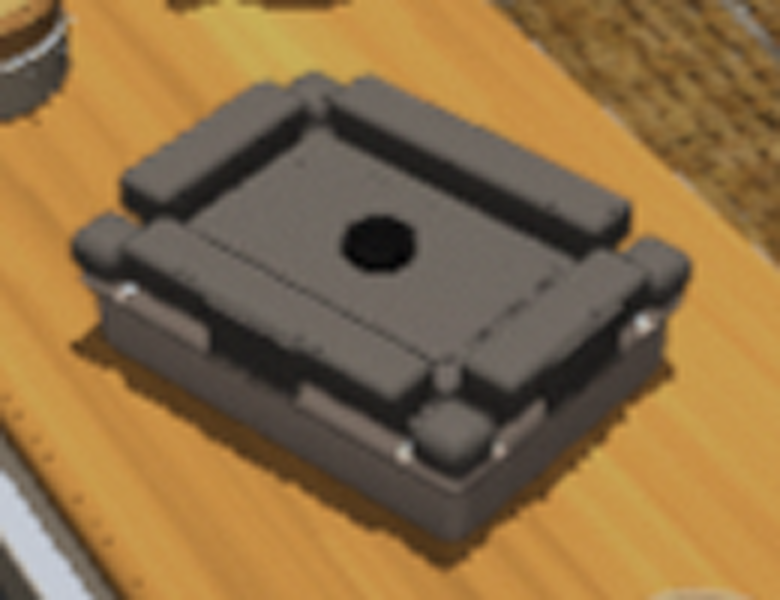

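The crop confirms which section is which. Front is the lower-left bar, left is the upper-left one, right is the lower-right one, and the vent is at (378,243) in the crop. Both cameras put the box at about (0.50, 0.025). Next I'll move over it with the gripper shut for a wrist view.

Request:
apply_moves(targets="0 -0.04 0.045 0 0 0; 0 -0.08 0.09 0 0 0; 0 -0.12 0.135 0 0 0; 0 -0.165 0.18 0 0 0; 0 -0.21 0.225 0 0 0; 0 -0.25 0.27 0 0 0; 0 -0.29 0.315 0 0 0; 0 -0.335 0.36 0 0 0; 0 -0.375 0.405 0 0 0; 0 -0.415 0.45 0 0 0", hand=1, force=20)

```text
clock: 1.35
ee_pos: [0.4964, 0.0242, 0.2359]
tool_rot: [0.694, 0.135, 0.694, -0.135]
wrist_force: [1.2, 0.0, 0.2]
width: 0.0003
```

Request:
apply_moves(targets="0 0 0 0 0 0; 0 0 0 0 0 0; 0 0 0 0 0 0; 0 0 0 0 0 0; 0 0 0 0 0 0; 0 0 0 0 0 0; 0 0 0 0 0 0; 0 0 0 0 0 0; 0 0 0 0 0 0; 0 0 0 0 0 0")

```text
clock: 2.6
ee_pos: [0.4959, 0.0262, 0.2359]
tool_rot: [0.694, 0.135, 0.694, -0.135]
wrist_force: [0.4, -0.4, -0.1]
width: 0.0006
```

Run:
```python
from h import *
st=robot.get_state(); print(st)
im=robot.camera("wrist")[:,:,::-1]; cv2.imwrite("pics/w0.png",im)
```

```text
{'clock': 2.6, 'q': array([-6.75056513e-02,  3.13984031e-01,  1.65473367e+00, -3.65308487e-05,
        1.17288573e+00, -1.25443817e+00]), 'qd': array([-0.00091285,  0.00065929,  0.00064806,  0.00081392,  0.00123736,
        0.0011127 ]), 'joint_torque': array([ 4.98832902e-03, -6.70856023e+01, -3.47198009e+01, -9.74451337e-03,
        8.52222042e-02,  2.51103756e-04]), 'ee_pos': array([0.49589461, 0.02619826, 0.23591641]), 'tool_rot': array([ 0.69412122,  0.13486744,  0.69412582, -0.13489201]), 'wrist_force': array([ 0.43265725, -0.40766216, -0.1224543 ]), 'ft_torque': array([-0.01270256, -0.00349165, -0.02447166]), 'width': 0.0005974452642184594}
```

View pics/w0.png

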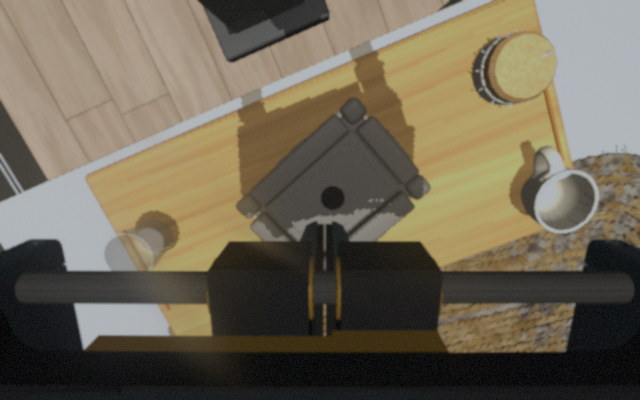

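The wrist view shows the vent at (333,197). The fixed corner posts are at (353,105) front-left, (247,206) front-right and (420,187) back-left, and the fingers are shut.

Run:
```python
from h import *
st=robot.get_state()
v=atz("wrist",(333,197),.0715,st); P=[atz("wrist",u,.069,st) for u in ((353,107),(249,206),(418,187))]
print("vent",v); fl,fr,bl=P
for p in P: print(p, np.linalg.norm((p-v)[:2]))
print("c",(fr+bl)/2, np.linalg.norm(fl-fr),np.linalg.norm(fl-bl))
y=fl-fr;x=bl-fl
print(np.degrees(np.arctan2(y[1],y[0]))-90,np.degrees(np.arctan2(x[1],x[0])))
for a,b,n in(((281.7,228),(325.8,250.8),"scene"),):
    d=atz(n,a,.077)-atz(n,b,.077); print(d,np.degrees(np.arctan2(d[1],d[0]))-90)
```

```text
vent [0.50272505 0.03067487 0.0715    ]
[0.43538619 0.07606381 0.069     ] 0.0812076256527577
[ 0.48212295 -0.0449184   0.069     ] 0.07835043277837261
[0.52365502 0.1060776  0.069     ] 0.07825365789313186
c [0.50288898 0.0305796  0.069     ] 0.12969588291509862 0.09323204180042664
21.122095636193038 18.779422866151574
[-0.03579821  0.08854368  0.        ] 22.013481399276785
```

The sizes agree: posts 130 and 93 mm apart (expected 130 and 92), diagonal half-distance 78-81 mm (expected 79.6). The box is at (0.5025, 0.030) with yaw about 20.5°. I'll press the front section first.

Request:
apply_moves(targets="0.04 -0.012 -0.014 0 0 0; 0.08 -0.023 -0.027 0 0 0; 0.115 -0.023 -0.027 0 0 0; 0.128 -0.023 -0.027 0 0 0; 0.133 -0.023 -0.027 0 0 0; 0.136 -0.023 -0.027 0 0 0; 0.139 -0.023 -0.027 0 0 0; 0.142 -0.023 -0.027 0 0 0; 0.1445 -0.023 -0.027 0 0 0; 0.1445 -0.023 -0.027 0 0 0")

```text
clock: 3.9
ee_pos: [0.4622, 0.015, 0.0914]
tool_rot: [0.694, 0.135, 0.694, -0.135]
wrist_force: [0.8, -0.2, 0.6]
width: 0.0005
```

Request:
apply_moves(targets="-0.035 0 0 0 0 0; -0.04 0.015 0.016 0 0 0; -0.04 0.035 0.038 0 0 0; -0.04 0.058 0.0635 0 0 0; -0.03 0.058 0.0635 0 0 0; -0.015 0.058 0.0635 0 0 0; -0.009 0.058 0.0635 0 0 0; -0.005 0.058 0.0635 0 0 0; -0.002 0.058 0.0635 0 0 0; 0 0.058 0.0635 0 0 0")

```text
clock: 5.15
ee_pos: [0.5431, 0.045, 0.0915]
tool_rot: [0.694, 0.135, 0.694, -0.135]
wrist_force: [0.9, -0.1, 0.4]
width: 0.0005
```

Run:
```python
from h import *
print(robot.get_state()["ee_pos"],robot.get_state()["wrist_force"])
im=robot.camera("scene")[:,:,::-1][130:335,200:420]; cv2.imwrite("pics/s1.png",cv2.resize(im,None,fx=2.9,fy=2.9,interpolation=cv2.INTER_CUBIC))
```

```text
[0.54307338 0.04495616 0.09145452] [ 0.9017037  -0.05161706  0.44711935]
```

View pics/s1.png

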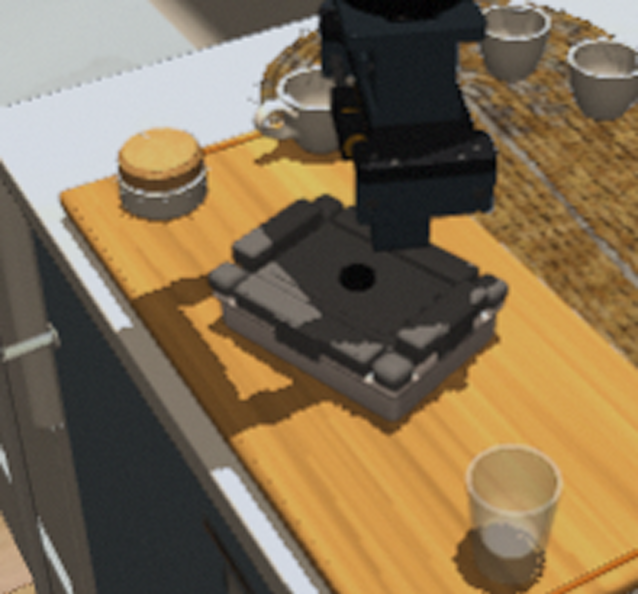

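Front and back now look level with the corner posts, the vent at (357,278) is still up, and the cup, timer and glass have not moved. Next are left and right.

Request:
apply_moves(targets="-0.035 0 0 0 0 0; -0.04 0.004 -0.018 0 0 0; -0.04 0.01 -0.045 0 0 0; -0.04 0.0165 -0.074 0 0 0; -0.03 0.0165 -0.074 0 0 0; -0.015 0.0165 -0.074 0 0 0; -0.009 0.0165 -0.074 0 0 0; -0.005 0.0165 -0.074 0 0 0; -0.002 0.0165 -0.074 0 0 0; 0 0.0165 -0.074 0 0 0")

```text
clock: 6.45
ee_pos: [0.4807, 0.088, 0.0914]
tool_rot: [0.694, 0.135, 0.694, -0.135]
wrist_force: [-0.6, -1.6, -0.0]
width: 0.0004
```

Request:
apply_moves(targets="-0.035 0 0 0 0 0; -0.045 -0.02 0.018 0 0 0; -0.045 -0.05 0.046 0 0 0; -0.045 -0.0915 0.0835 0 0 0; -0.03 -0.0915 0.0835 0 0 0; -0.015 -0.0915 0.0835 0 0 0; -0.009 -0.0915 0.0835 0 0 0; -0.005 -0.0915 0.0835 0 0 0; -0.002 -0.0915 0.0835 0 0 0; 0 -0.0915 0.0835 0 0 0")

```text
clock: 7.7
ee_pos: [0.5238, -0.0279, 0.0915]
tool_rot: [0.694, 0.135, 0.694, -0.135]
wrist_force: [-0.6, 0.2, 0.2]
width: 0.0005
```

Request:
apply_moves(targets="-0.04 0 0 0 0 0; -0.08 0 0 0 0 0; -0.12 0 0 0 0 0; -0.16 0.02 -0.02 0 0 0; -0.18 0.05 -0.05 0 0 0; -0.18 0.09 -0.1 0 0 0; -0.18 0.12 -0.14 0 0 0; -0.18 0.12 -0.16 0 0 0; -0.18 0.12 -0.16 0 0 0; -0.18 0.12 -0.16 0 0 0")

```text
clock: 8.95
ee_pos: [0.421, 0.1425, 0.2716]
tool_rot: [0.694, 0.135, 0.694, -0.135]
wrist_force: [1.1, 0.6, 0.3]
width: 0.0005
```

Run:
```python
from h import *
print(robot.get_state()["ee_pos"],robot.get_state()["wrist_force"])
im=robot.camera("scene")[:,:,::-1]; cv2.imwrite("pics/s2.png",cv2.resize(im[130:335,200:420],None,fx=2.9,fy=2.9,interpolation=cv2.INTER_CUBIC))
im=robot.camera("side")[:,:,::-1]; cv2.imwrite("pics/d2.png",cv2.resize(im[185:285,260:380],None,fx=5,fy=5,interpolation=cv2.INTER_CUBIC))
```

```text
[0.42095078 0.1424684  0.27158353] [1.08754645 0.59679152 0.27652692]
```

View pics/s2.png

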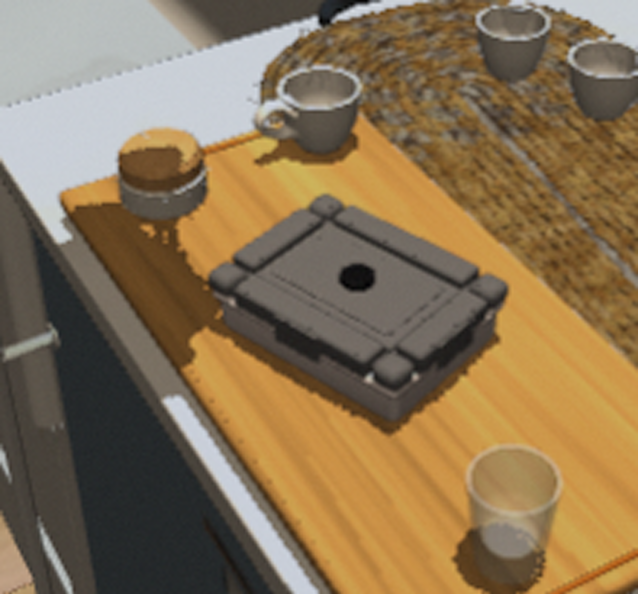

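View pics/d2.png

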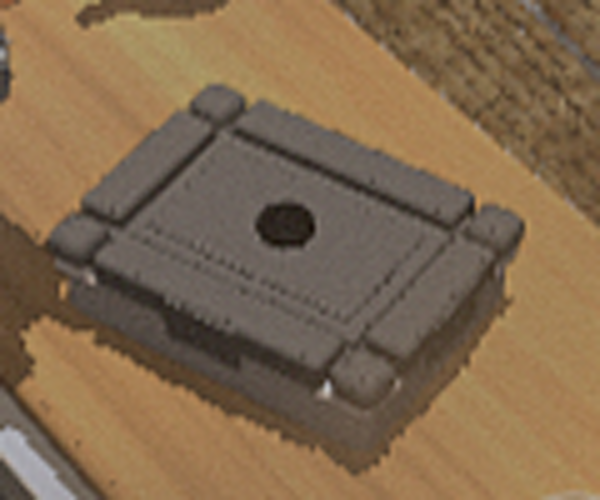

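Both views show all four sections level with the corner posts. The vent is up (scene crop (357,278), side crop (286,225)), and the box, cup, timer and glass have not moved. The arm is clear, so I'll hand it in.

```bash
python3 -c "
from cell import robot
print(robot.finish_job())"
```

```text
the job is handed in; nothing more can be done
None
```

The lid is shut: I pressed front, back, left and right in turn with the closed fingertips, each to about 69.4 mm above the worktop (shut height is 69 mm). I handed the job in at about 9 s of the 48 s.

- **Rim sections:** in the last scene and side pictures all four are level with the fixed corners. At the bottom of each press the wrist force had fallen back to noise (under about 2 N), as expected once a section has snapped. The joint travel itself can't be read, so this rests on the pictures and the force.
- **Vent and surroundings:** the vent was never touched and looks up. The box stands level in the same place, and the cup, glass and timer look unmoved.
- **Robot:** the arm ended clear, with the tool about 0.27 m up.
- **Disagreements:** the only one was in the first measurements. The cameras differed by up to 8 mm on the box's y position, and I used the close wrist view, which matched the known box sizes. No check failed.

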